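# Flip the stock tags so only the full bins are marked full

## Robot

A 6-joint arm with a two-finger parallel gripper is mounted at the origin on the work surface. World frame = base frame: x ahead of the robot, y to its left, z up, the work surface at z = 0. Lengths are in mm, angles in rad, forces in N, time in s.
With the tool pointing down it reaches from about 350 to 975 mm from the base axis. Payload 4.9 kg.
Tool frame: the origin (TCP) lies midway between the tips of the shut fingers; the grasp point (between the pads) lies robot.grip_depth behind it (robot.grip_depth is the distance from the TCP to the grasp point, in mm); z points along the fingers, x is the direction in which the jaws open and shut, and the axes are right-handed (so a half turn about z gives the same grasp; the last joint's range is limited). The gripper opens to 85 mm and grips with 20 to 120 N. Pads are 22 mm wide; open, the fingers measure 114 mm over their backs; the gripper's body (76 mm by 85 mm) begins 54 mm behind the grasp point. The pads swing forward as they close: fully open they stand 13 mm farther back than shut.
Start: joints at [1.085, 0.053, 1.613, -0, 1.476, -0.119], TCP at [224.132, 583.409, 231.304] pointing down, gripper open.
Joint ranges: [-3.01, 3.01], [-1.01, 2.22], [0.06, 2.58], [-1.02, 4.17], [0.09, 2.62], [-3.14, 3.14]. Speed limits (rad/s): [2.57, 2.57, 3.14, 3.14, 3.14, 3.14].

## Interface

Orientations are given as a 3x3 rotation matrix whose columns are the frame's x, y, z axes.
In Python, from station import robot gives the robot as it stands.
- The arm moves only by the tool servo_tool, never from a script. Its argument "series" is a list of rows, each a list of 6 numbers: the shift along the world's x, y, z normalised to -1 to 1, where 1 is 120 mm, then the turn, a rotation vector about the world's x, y, z normalised to -1 to 1, where 1 is 60 degrees. A call has 1 to 12 rows; each row is the pose to reach, as a shift and turn from the pose measured when the call began; what a row does not reach only later rows make up. A row lasts 1/8 s, in which the tool goes at most 62.5 mm and 10.7 degrees, less where a joint would pass 70% of its speed; a pose out of reach is approached as far as the arm can. A call with a number of a shift or a turn outside -1 to 1 is refused whole. A call with a gripper value outside its range is refused whole. "fingers" is the closure in counts, from 0 (fully open) to 255 (shut), set as the call begins (left out, the last holds). The fingers move at their own pace and stop on an object; "force" is the grip in N (left out, the last holds). Time passes only in rows, so rows that repeat a pose let the fingers close. It gives the time, the measured TCP pose, the force and the opening at its end, in the units of the state.
- robot.get_obs(): the state, without advancing time (a new reading comes with each control period).
- robot.capture(name): name is "scene" or "top" or "wrist"; returns a dict with "image" (384x512x3 uint8, red, green, blue), "K" (3x3 intrinsics, pixels), "k1" (the pictures are not rectified: a ray, as slopes to the right and down, at radius r is drawn at 1 + k1 r^2 times it, then the intrinsics apply), "T" (4x4, takes a point from camera to world coordinates); the wrist camera has in their place "mount" (4x4, takes a point from camera to tool coordinates, whose origin is the TCP and whose axes are the tool frame's). Camera axes: x right, y up, looking along -z (the intrinsics and any distortion apply to the point x, -y, -z); pixel columns grow to the right and rows downward; lengths in mm; the calibration is good to about 2 mm. A picture is of the moment at which its call begins: read the wrist's pose just before it. There is no depth.
- robot.job_done(): hands the job in, once; it reports no verdict.
The state is a dict: "time_s": time; "qpos": joint angles; "qd": joint speeds; "joint_torque": joint torques, N m; "ee_pos": TCP position; "tcp_rot": TCP orientation; "wrist_force": force on the tool from outside, world axes, zero at the start; "moment": the same for the moment, N m; "gripper_width": finger opening in mm.
Only numpy, scipy, OpenCV 4.12 (cv2) and the standard library are available. Lean on these libraries where they do the work, as an engineer would, in place of code of your own. Each camera call takes 0.05 s, during which the arm holds its last target.

## Task

The tags on the lab's fittings board no longer match the stock. With a fingertip, push over the hinged tags that are wrong, so that only the bins full to the rim have their tag leaning back over the bin with its ring face up, and the tags of the nearly empty bins lean forward towards the robot with their bar face up. Push lightly, do not pinch or force the tags, and leave the bins and the bottle, carton and wrench where they are.

Things in the scene. Friction and masses are not known exactly. Their poses are not given: they have to be found in the camera images.
- board: fixed stock board on the bench: white base plate 210 (x) x 420 (y) x 12 thick, origin at the centre of its underside; x points away from the robot across the board, y along the row of bins. Along its front, centred at x = -85, an aluminium rail 20 wide, its top 52 above the bench, carries the four tags; behind it four bins stand side by side with centres at x = 0, y = +-47.5 and +-142.5 (in any order); behind them a 20 x 20 stop bar at x = 88.
- tag_a (a joint): hinge of tag a, one of four like tags (rad): 0 = upright, +0.65 = leaning back over its bin, ring face up (marks a full bin), -0.65 = leaning forward towards the robot, bar face up (marks a bin that is not full). Gravity holds it on the stop it leans on; pushed 0.15 past upright it falls to the other stop by itself. It turns freely: under 0.04 N m.
- tag_a_hinge (a point): middle of the fixed hinge pin of tag a, 64 above the bench, 85 in front (board's -x) of the centre of its own bin; the tag turns about the board's y. Tag: aluminium plate 56 wide (along the board's y), 3 thick, rising 63 from the pin, 39 clear to the next tag; upright, its raised ring faces the robot and its raised straight bar the bin. V-shaped stop wings reach 11 above the pin, 17 out from it.
- tag_a_lip (a point): middle of the free edge of tag a: a rolled lip 6 in diameter, its centre 60 from the pin; leaning, it is 36 in front of or behind the pin and 112 above the bench, upright 124. Flip the tag by pushing the lip from outside towards the pin, fingertips about 12 below it, following it up and over until a little past upright, where it falls away from the finger.
- tag_b (a joint): hinge of tag b (rad), as tag_a
- tag_b_hinge (a point): point on the hinge pin of tag b, as tag_a_hinge
- tag_b_lip (a point): middle of the free edge of tag b, as tag_a_lip
- tag_c (a joint): hinge of tag c (rad), as tag_a
- tag_c_hinge (a point): point on the hinge pin of tag c, as tag_a_hinge
- tag_c_lip (a point): middle of the free edge of tag c, as tag_a_lip
- tag_d (a joint): hinge of tag d (rad), as tag_a
- tag_d_hinge (a point): point on the hinge pin of tag d, as tag_a_hinge
- tag_d_lip (a point): middle of the free edge of tag d, as tag_a_lip
- bin_a: loose grey plastic picking bin, 100 deep (its x, pointing away from the robot) x 80 wide (y) x 45 high, front wall 32 high; origin at the centre of its underside, which stands 12 above the bench. full: heaped level with its rim (heap up to 64 above the bench) with brass tube fittings.
- bin_b: loose grey plastic picking bin, 100 deep (its x, pointing away from the robot) x 80 wide (y) x 45 high, front wall 32 high; origin at the centre of its underside, which stands 12 above the bench. full: heaped level with its rim (heap up to 64 above the bench) with steel tube fittings.
- bin_c: loose grey plastic picking bin, 100 deep (its x, pointing away from the robot) x 80 wide (y) x 45 high, front wall 32 high; origin at the centre of its underside, which stands 12 above the bench. nearly empty: three brass tube fittings left on its floor.
- bin_d: loose grey plastic picking bin, 100 deep (its x, pointing away from the robot) x 80 wide (y) x 45 high, front wall 32 high; origin at the centre of its underside, which stands 12 above the bench. nearly empty: two steel tube fittings left on its floor.
- bottle: loose clear glass bottle with orange cap, 64 diameter, 130 high, beside the board's right (-y) end; origin at the centre of its underside. Bystander.
- carton: loose cardboard carton 90 x 70 x 55 high, beside the board's left (+y) end; origin at the centre of its underside. Bystander.
- wrench: loose steel open-end wrench, 160 long, lying flat on the bench in front of the board, roughly along it, under 15 high; origin at mid-length on its underside, handle to its -x. Bystander.
Not all that is in view belongs to the job. Leave any red look-alike of the bin_a alone. What is shaped like the bin_c but blue is not meant.

How it is judged:
By the outcome, as a careful person would: the job done as asked, in the order asked, and still so for the second after the job is handed in, with the robot touching nothing.
It also fails if it takes over 43 s, if anything falls off the work surface, if the arm or the gripper's body presses on something with over 40 N, if the wrist force passes 120 N, or if a joint passes its speed limit or range.

## Working session

There is one attempt and no reset: what is moved stays moved. The work goes in short steps, Python scripts to look and compute and a tool call to move; the robot and the scene stay as the last step left them, time stands still between calls to the robot, and variables do not carry over. Pictures are saved under pics/ and viewed, and the job is handed in when it is done.

Besides the shell and the picture viewer there is one more tool, called after "Emit:" by a JSON object that holds its "fn" and its "kwargs". servo_tool: Moves the arm, as the interface text tells. Scaled input: -1 to 1 covers 120 mm each way for a shift and 60 degrees each way for a turn. Its arguments: {"type":"object","properties":{"series":{"type":"array"},"fingers":{"type":"number"},"force":{"type":"number"}},"required":["series"]}

```bash
mkdir -p pics; ls; python3 - <<'E'
from station import robot
import cv2,pickle
for n in ["scene","top"]:
    c=robot.capture(n); cv2.imwrite(f"pics/{n}0.png",c["image"][:,:,::-1]); pickle.dump(c,open(f"{n}0.pkl","wb"))
    print(n,c["K"],c["k1"],c["T"].round(3))
o=robot.get_obs();print(o["time_s"],o["ee_pos"],o["tcp_rot"],o["gripper_width"],robot.grip_depth)
E
```

```text
pics
scene [[464.89106897   0.         255.36165363]
 [  0.         464.89106897 186.65258796]
 [  0.           0.           1.        ]] -0.041660024139006185 [[ 6.480000e-01 -6.450000e-01  4.050000e-01  1.172695e+03]
 [ 7.620000e-01  5.520000e-01 -3.390000e-01 -4.061100e+02]
 [-5.000000e-03  5.280000e-01  8.490000e-01  1.211749e+03]
 [ 0.000000e+00  0.000000e+00  0.000000e+00  1.000000e+00]]
top [[427.33743114   0.         256.87237904]
 [  0.         427.33743114 187.88151211]
 [  0.           0.           1.        ]] -0.07204148723766489 [[-1.400000e-02  9.890000e-01 -1.460000e-01  4.723880e+02]
 [-1.000000e+00 -1.600000e-02 -1.300000e-02  9.984000e+00]
 [-1.500000e-02  1.460000e-01  9.890000e-01  1.133926e+03]
 [ 0.000000e+00  0.000000e+00  0.000000e+00  1.000000e+00]]
0.1 [223.85291366 582.91166636 230.16687544] [[ 3.58607250e-01  9.33488118e-01 -8.79342549e-04]
 [ 9.33486578e-01 -3.58608268e-01 -1.70860987e-03]
 [-1.91030652e-03 -2.08134581e-04 -9.99998154e-01]] 85.4250906855531 18.700000000000003
```

View pics/scene0.png

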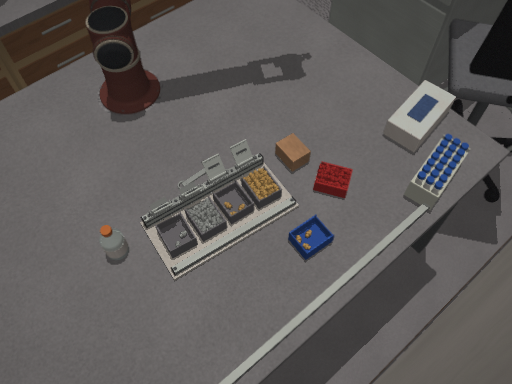

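View pics/top0.png

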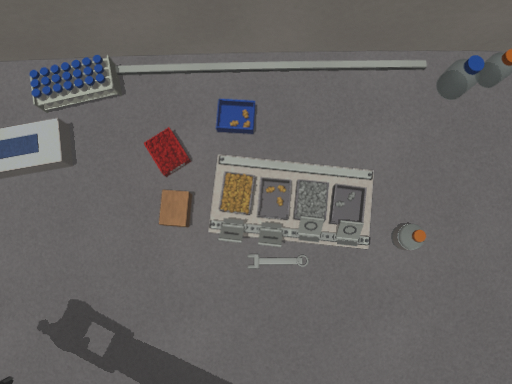

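```bash
cat > h.py <<'E'
import numpy as np, cv2, pickle
def proj(c,P,T=None):
    T=c["T"] if T is None else T
    p=(np.linalg.inv(T)@np.c_[np.atleast_2d(P),np.ones(len(np.atleast_2d(P)))].T).T[:,:3]
    s=np.c_[p[:,0]/-p[:,2],-p[:,1]/-p[:,2]]
    s*=1+c["k1"]*(s**2).sum(1,keepdims=True)
    K=c["K"]; return s*[K[0,0],K[1,1]]+[K[0,2],K[1,2]]
E
python3 - <<'E'
import cv2
a=cv2.imread("pics/top0.png")[145:255,200:385]; cv2.imwrite("pics/top0c.png",cv2.resize(a,None,fx=4.3,fy=4.3,interpolation=cv2.INTER_CUBIC))
a=cv2.imread("pics/scene0.png")[135:275,135:305]; cv2.imwrite("pics/scene0c.png",cv2.resize(a,None,fx=4,fy=4,interpolation=cv2.INTER_CUBIC))
E
```

```text
(no output)
```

View pics/top0c.png

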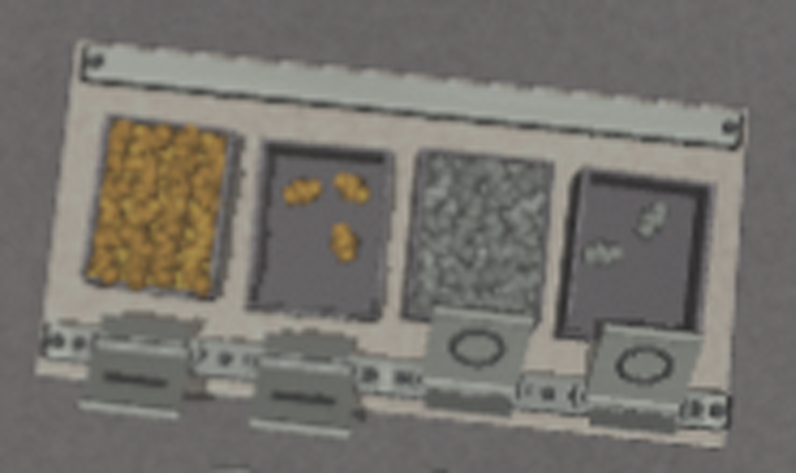

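View pics/scene0c.png

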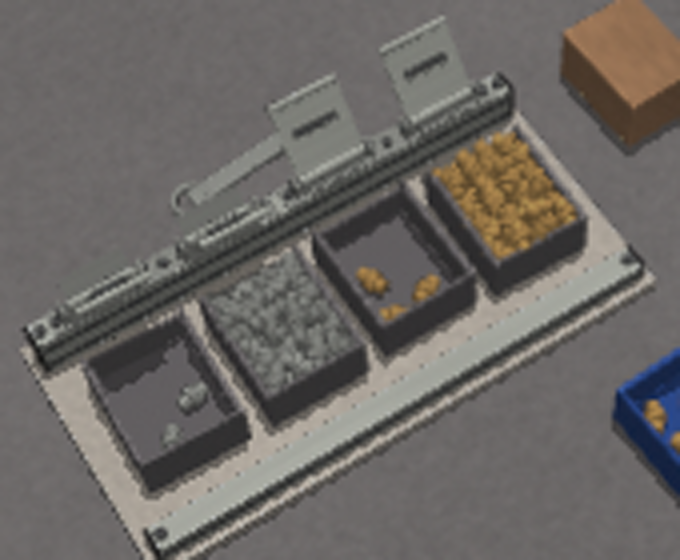

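```bash
python3 - <<'E'
from h import *
from scipy.optimize import least_squares
t=pickle.load(open("top0.pkl","rb"));s=pickle.load(open("scene0.pkl","rb"))
B=np.array([[105,210,12],[105,-210,12],[-105,-210,12],[-105,210,12]],float)
pt=np.array([[80,40],[748,108],[725,445],[38,375]])/4.3+[200,145]
ps=np.array([[653,278],[22,350]])/4+[135,135]
def W(v,P):
    a=v[2];R=np.array([[np.cos(a),-np.sin(a),0],[np.sin(a),np.cos(a),0],[0,0,1]])
    return P@R.T+[v[0],v[1],0]
def f(v): return np.r_[(proj(t,W(v,B))-pt).ravel(),(proj(s,W(v,B[[0,2]]))-ps).ravel()]
def f1(v): return (proj(t,W(v,B))-pt).ravel()
for g in (f,f1):
    r=least_squares(g,[500,0,0]);print(r.x,r.fun.round(2))
r=least_squares(f,[500,0,0]);v=r.x
pts={}
for y in (142.5,47.5,-47.5,-142.5):
    sg=-1 if y>0 else 1
    P=W(v,np.array([[-85,y,64],[-85+36*sg,y,112.],[0,y,12]]))
    print(y,P.round(1).tolist(),((proj(t,P)-[200,145])*4.3).round().tolist(),((proj(s,P)-[135,135])*4).round().tolist())
    for nm,c,o,k in(("top",t,[200,145],4.3),("scene",s,[135,135],4)):
        im=pts.setdefault(nm,cv2.imread(f"pics/{nm}0c.png"))
        L=W(v,np.array([[-85+36*sg,y-28,112.],[-85+36*sg,y+28,112.],[-85,y+28,64],[-85,y-28,64]]))
        cv2.polylines(im,[((proj(c,L)-o)*k).round().astype(int)],True,(0,0,255),1)
for n in pts: cv2.imwrite(f"pics/{n}ov.png",pts[n])
E
```

```text
[ 6.02434543e+02 -6.79267248e+01 -1.18310843e-01] [-0.78 -0.11 -0.22 -0.35 -0.16  0.11 -0.36 -0.11 -0.07  0.51 -1.53  0.06]
[ 6.02133304e+02 -6.89247828e+01 -1.19190109e-01] [-0.37 -0.07  0.19 -0.17  0.18  0.29 -0.   -0.07]
142.5 [[534.8, 83.6, 64.0], [499.1, 87.9, 112.0], [619.3, 73.6, 12.0]] [[144.0, 349.0], [131.0, 408.0], [165.0, 216.0]] [[435.0, 107.0], [407.0, 36.0], [498.0, 223.0]]
47.5 [[523.6, -10.7, 64.0], [487.9, -6.5, 112.0], [608.0, -20.8, 12.0]] [[307.0, 365.0], [302.0, 426.0], [319.0, 232.0]] [[327.0, 165.0], [297.0, 95.0], [392.0, 284.0]]
-47.5 [[512.4, -105.1, 64.0], [548.2, -109.3, 112.0], [596.8, -115.1, 12.0]] [[470.0, 382.0], [485.0, 314.0], [473.0, 247.0]] [[215.0, 227.0], [232.0, 228.0], [281.0, 347.0]]
-142.5 [[501.2, -199.4, 64.0], [537.0, -203.6, 112.0], [585.6, -209.4, 12.0]] [[633.0, 399.0], [654.0, 331.0], [627.0, 263.0]] [[98.0, 290.0], [110.0, 294.0], [166.0, 413.0]]
```

```bash
python3 -c "
import cv2,numpy as np
a=cv2.imread('pics/topov.png');b=cv2.imread('pics/sceneov.png')
a=cv2.resize(a,(600,356));b=b[0:380,:600] 
b=cv2.resize(b,(375,237));o=np.zeros((600,600,3),np.uint8);o[:356]=a;o[360:597,:375]=b;cv2.imwrite('pics/ov.png',o)"
```

```text
(no output)
```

View pics/ov.png

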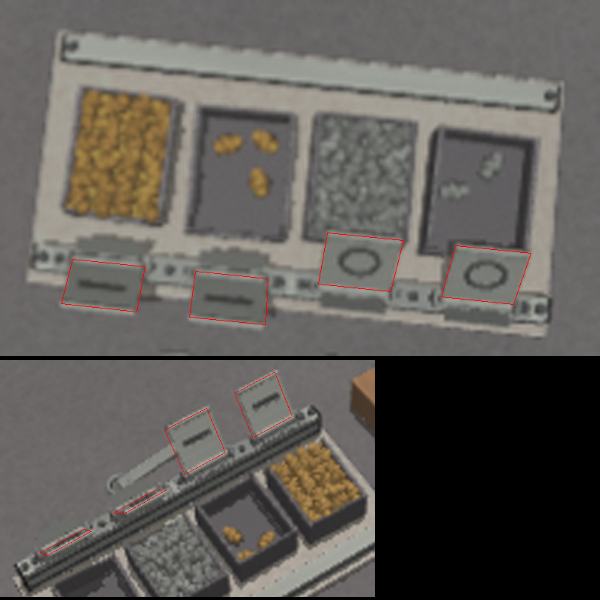

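The top crop shows, left to right:

| Bin | Contents | Tag now | Crop pixel | Verdict |
|---|---|---|---|---|
| a | full, brass | bar face up, forward | (135,380) | wrong |
| c | nearly empty, brass | bar face up, forward | (305,395) | right |
| b | full, steel | ring face up, back | (478,348) | right |
| d | nearly empty, steel | ring face up, back | (645,365) | wrong |

The look-alikes are the red bin at top-image (167,151) and the blue bin at (236,116). Both are off the board, so I'm leaving them alone. The overlay fits both views, so I'll flip only tag a (towards +x) and tag d (towards -x).

Emit:
{"fn": "servo_tool", "kwargs": {"series": [[0.39,-0.81,0,0,0,0.12],[0.39,-0.81,0,0,0,0.237],[0.39,-0.81,0,0,0,0.237],[0.39,-0.81,0,0,0,0.237]], "fingers": 255, "force": 20}}

```text
time_s: 0.6
ee_pos: [270.5, 485.9, 230.0]
tcp_rot: [[0.119, 0.993, -0.001], [0.993, -0.119, -0.002], [-0.002, -0.001, -1.0]]
wrist_force: [-0.0, 0.5, -0.2]
gripper_width: 12.3
```

Emit:
{"fn": "servo_tool", "kwargs": {"series": [[0.39,-0.82,0,0,0,0],[0.39,-0.82,0,0,0,0],[0.39,-0.82,0,0,0,0],[0.39,-0.82,0,0,0,0]]}}

```text
time_s: 1.1
ee_pos: [317.0, 388.5, 230.2]
tcp_rot: [[0.119, 0.993, -0.001], [0.993, -0.119, -0.001], [-0.001, -0.001, -1.0]]
wrist_force: [-1.3, -0.4, 0.2]
gripper_width: 0.1
```

Emit:
{"fn": "servo_tool", "kwargs": {"series": [[0.39,-0.82,0,0,0,0],[0.39,-0.82,0,0,0,0],[0.39,-0.82,0,0,0,0],[0.39,-0.82,0,0,0,0]]}}

```text
time_s: 1.6
ee_pos: [363.5, 291.3, 230.2]
tcp_rot: [[0.117, 0.993, -0.001], [0.993, -0.117, -0.0], [-0.0, -0.001, -1.0]]
wrist_force: [-0.7, 0.1, 0.6]
gripper_width: -0.3
```

Emit:
{"fn": "servo_tool", "kwargs": {"series": [[0.39,-0.82,0,0,0,0],[0.39,-0.82,0,0,0,0],[0.39,-0.82,0,0,0,0],[0.39,-0.82,0,0,0,0]]}}

```text
time_s: 2.1
ee_pos: [409.9, 194.3, 230.2]
tcp_rot: [[0.116, 0.993, -0.002], [0.993, -0.116, 0.0], [0.0, -0.002, -1.0]]
wrist_force: [0.0, -0.1, -0.1]
gripper_width: -0.1
```

Emit:
{"fn": "servo_tool", "kwargs": {"series": [[0.4,-0.85,-0.3,0,0,0],[0.4,-0.85,-0.3,0,0,0],[0.4,-0.85,-0.3,0,0,0],[0.4,-0.85,-0.3,0,0,0]]}}

```text
time_s: 2.6
ee_pos: [457.8, 93.8, 194.3]
tcp_rot: [[0.114, 0.993, -0.002], [0.993, -0.114, 0.001], [0.001, -0.002, -1.0]]
wrist_force: [-0.5, 0.2, -0.1]
gripper_width: 0.5
```

```bash
python3 - <<'E'
from h import *
from station import robot
o=robot.get_obs();c=robot.capture("wrist")
T=np.eye(4);T[:3,:3]=o["tcp_rot"];T[:3,3]=o["ee_pos"];T=T@c["mount"]
im=np.ascontiguousarray(c["image"][:,:,::-1])
v=[602.4,-67.9,-.1183]
def W(P):
    a=v[2];R=np.array([[np.cos(a),-np.sin(a),0],[np.sin(a),np.cos(a),0],[0,0,1]]);return P@R.T+[v[0],v[1],0]
for y in (142.5,47.5):
    L=W(np.array([[-121,y-28,112.],[-121,y+28,112.],[-85,y+28,64],[-85,y-28,64]]))
    q=proj(c,L,T);print(q.round());cv2.polylines(im,[q.round().astype(int)],True,(0,0,255),1)
cv2.imwrite("pics/w1.png",im);print(o["ee_pos"])
E
```

```text
[[220. 250.]
 [295. 250.]
 [288. 264.]
 [227. 264.]]
[[ 92. 250.]
 [168. 250.]
 [184. 263.]
 [123. 263.]]
[457.77426224  93.79296233 194.26684182]
```

View pics/w1.png

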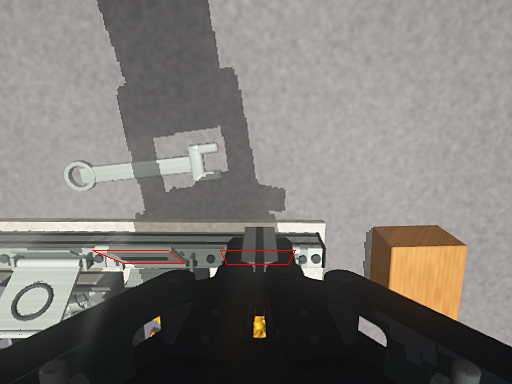

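The wrist view shows the predicted outline on tag c at (140,257), and the shut fingertips at (260,245) centred on tag a. I'll descend in front of the tag.

Emit:
{"fn": "servo_tool", "kwargs": {"series": [[0,0,-0.3,0,0,0],[0,0,-0.6,0,0,0],[0,0,-0.78,0,0,0],[0,0,-0.78,0,0,0],[0,0,-0.78,0,0,0]]}}

```text
time_s: 3.28
ee_pos: [458.6, 94.9, 102.6]
tcp_rot: [[0.112, 0.994, 0.001], [0.994, -0.112, 0.001], [0.001, 0.001, -1.0]]
wrist_force: [-0.7, -0.1, 0.2]
gripper_width: 0.3
```

Emit:
{"fn": "servo_tool", "kwargs": {"series": [[0.13,-0.02,-0.015,0,0,0],[0.2,-0.025,-0.015,0,0,0],[0.265,-0.03,0.01,0,0,0],[0.33,-0.04,0.04,0,0,0],[0.4,-0.047,0.06,0,0,0],[0.46,-0.055,0.08,0,0,0],[0.53,-0.063,0.08,0,0,0],[0.58,-0.07,0.08,0,0,0],[0.62,-0.075,0.08,0,0,0],[0.62,-0.075,0.08,0,0,0]]}}

```text
time_s: 4.53
ee_pos: [533.2, 85.9, 112.0]
tcp_rot: [[0.112, 0.994, 0.001], [0.994, -0.112, 0.001], [0.001, 0.0, -1.0]]
wrist_force: [0.0, 0.5, -0.4]
gripper_width: -0.1
```

Emit:
{"fn": "servo_tool", "kwargs": {"series": [[-0.25,0.03,0.05,0,0,0],[-0.45,0.05,0.3,0,0,0],[-0.5,0.05,0.8,0,0,0],[-0.5,0.05,0.8,0,0,0]]}}

```text
time_s: 5.03
ee_pos: [475.8, 92.1, 214.3]
tcp_rot: [[0.111, 0.994, 0.012], [0.994, -0.111, 0.002], [0.003, 0.012, -1.0]]
wrist_force: [0.4, 0.3, 1.3]
gripper_width: 0.0
```

```bash
python3 - <<'E'
from station import robot
import cv2,numpy as np
a=cv2.resize(robot.capture("scene")["image"][135:275,135:305,::-1],None,fx=3.5,fy=3.5)
cv2.imwrite("pics/s2.png",a)
E
```

```text
(no output)
```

View pics/s2.png

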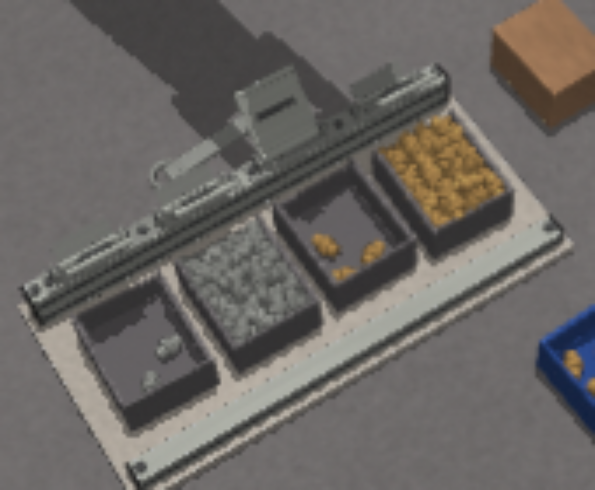

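Tag a now leans back, shown edge-on at (405,88). Next is tag d, approached at height from over its bin.

Emit:
{"fn": "servo_tool", "kwargs": {"series": [[0.28,-0.83,0,0,0,0],[0.28,-0.83,0,0,0,0],[0.28,-0.83,0,0,0,0],[0.28,-0.83,0,0,0,0]]}}

```text
time_s: 5.58
ee_pos: [507.4, -7.1, 209.7]
tcp_rot: [[0.112, 0.994, 0.004], [0.994, -0.112, 0.002], [0.003, 0.004, -1.0]]
wrist_force: [-0.1, 0.6, -0.6]
gripper_width: -0.0
```

Emit:
{"fn": "servo_tool", "kwargs": {"series": [[0.28,-0.83,0,0,0,0],[0.28,-0.83,0,0,0,0],[0.28,-0.83,0,0,0,0],[0.28,-0.83,0,0,0,0]]}}

```text
time_s: 6.08
ee_pos: [540.5, -105.3, 209.0]
tcp_rot: [[0.11, 0.994, 0.003], [0.994, -0.11, 0.004], [0.004, 0.003, -1.0]]
wrist_force: [0.0, -0.2, -0.8]
gripper_width: 0.1
```

Emit:
{"fn": "servo_tool", "kwargs": {"series": [[0.28,-0.83,0,0,0,0],[0.28,-0.83,0,0,0,0],[0.28,-0.83,0,0,0,0],[0.28,-0.83,0,0,0,0]]}}

```text
time_s: 6.58
ee_pos: [573.8, -203.1, 208.8]
tcp_rot: [[0.109, 0.994, 0.002], [0.994, -0.109, 0.004], [0.005, 0.002, -1.0]]
wrist_force: [-0.1, 0.1, -0.3]
gripper_width: -0.3
```

Emit:
{"fn": "servo_tool", "kwargs": {"series": [[0.03,-0.04,-0.3,0,0,0],[0.03,-0.04,-0.6,0,0,0],[0.03,-0.04,-0.88,0,0,0],[0.03,-0.04,-0.9,0,0,0],[0.03,-0.04,-0.9,0,0,0],[0.03,-0.04,-0.9,0,0,0]]}}

```text
time_s: 7.32
ee_pos: [578.8, -208.0, 103.3]
tcp_rot: [[0.108, 0.994, 0.006], [0.994, -0.108, 0.003], [0.003, 0.005, -1.0]]
wrist_force: [0.2, 1.2, 0.6]
gripper_width: 0.0
```

Emit:
{"fn": "servo_tool", "kwargs": {"series": [[-0.13,0.016,-0.025,0,0,0],[-0.2,0.025,-0.025,0,0,0],[-0.265,0.03,0.0,0,0,0],[-0.33,0.04,0.03,0,0,0],[-0.4,0.047,0.055,0,0,0],[-0.46,0.055,0.07,0,0,0],[-0.53,0.063,0.075,0,0,0],[-0.58,0.07,0.075,0,0,0],[-0.63,0.075,0.075,0,0,0],[-0.63,0.075,0.075,0,0,0]]}}

```text
time_s: 8.57
ee_pos: [502.8, -198.9, 112.1]
tcp_rot: [[0.109, 0.994, 0.006], [0.994, -0.109, 0.003], [0.004, 0.005, -1.0]]
wrist_force: [0.0, 0.4, -1.0]
gripper_width: -0.2
```

Emit:
{"fn": "servo_tool", "kwargs": {"series": [[0.25,-0.03,0.05,0,0,0],[0.4,-0.05,0.3,0,0,0],[0.4,-0.05,0.9,0,0,0],[0.4,-0.05,0.9,0,0,0]]}}

```text
time_s: 9.07
ee_pos: [553.7, -206.3, 226.4]
tcp_rot: [[0.108, 0.994, 0.015], [0.994, -0.108, -0.002], [-0.0, 0.015, -1.0]]
wrist_force: [0.6, 0.1, -0.3]
gripper_width: -0.0
```

Emit:
{"fn": "servo_tool", "kwargs": {"series": [[-0.8,0.5,0.3,0,0,0],[-0.8,0.5,0.3,0,0,0],[-0.8,0.5,0.3,0,0,0],[-0.8,0.5,0.3,0,0,0]]}}

```text
time_s: 9.57
ee_pos: [457.8, -146.3, 262.0]
tcp_rot: [[0.108, 0.994, 0.015], [0.994, -0.108, -0.002], [-0.0, 0.015, -1.0]]
wrist_force: [-0.9, 0.3, 0.2]
gripper_width: -0.3
```

Emit:
{"fn": "servo_tool", "kwargs": {"series": [[-0.8,0.5,0.3,0,0,0],[-0.8,0.5,0.3,0,0,0],[-0.8,0.5,0.3,0,0,0],[-0.8,0.5,0.3,0,0,0]]}}

```text
time_s: 10.07
ee_pos: [362.3, -86.7, 297.1]
tcp_rot: [[0.108, 0.994, 0.013], [0.994, -0.108, -0.001], [0.0, 0.014, -1.0]]
wrist_force: [-0.4, 0.1, 0.2]
gripper_width: 0.0
```

```bash
python3 - <<'E'
from station import robot
import cv2,numpy as np
a=cv2.resize(robot.capture("scene")["image"][130:275,85:325,::-1],None,fx=3,fy=3)
b=robot.capture("top")["image"][:,:,::-1]
cv2.imwrite("pics/s3.png",a);cv2.imwrite("pics/t3.png",b[90:340,140:450].repeat(2,0).repeat(2,1))
E
```

```text
(no output)
```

View pics/s3.png

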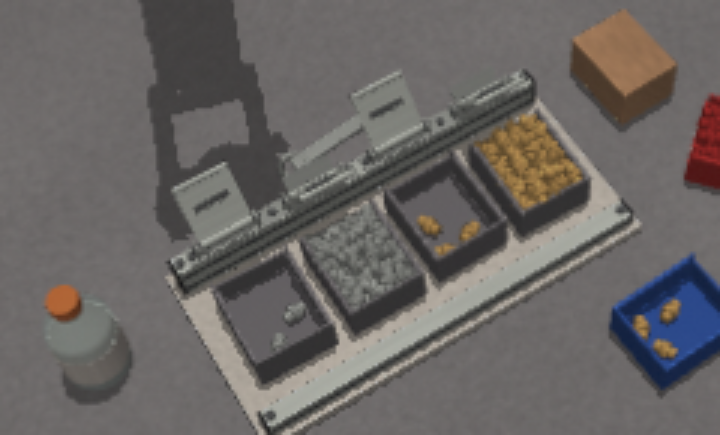

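View pics/t3.png

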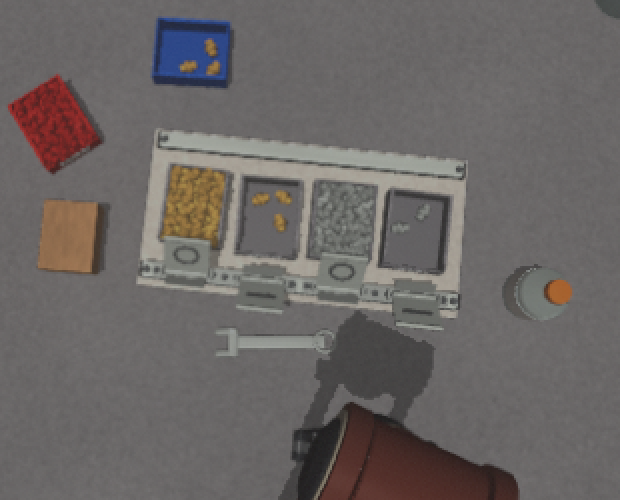

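Both views agree. Tags a (187,255) and b (342,270) lean back with rings up over the full bins. Tags c (262,293) and d (416,305) lean forward with bars up. The bins, bottle, carton and wrench look unmoved, so I'm handing in.

```bash
python3 -c "
from station import robot
print(robot.job_done())"
```

```text
the job is handed in; nothing more can be done
None
```

I pushed over the two wrong tags with the shut fingertips and left the two correct ones alone. Tag a (full, brass) went from forward to back, and tag d (nearly empty, steel) went from back to forward.

The last scene and top pictures agree:
- **Full bins:** tags a and b lean back over their bins with the ring face up.
- **Nearly empty bins:** tags c and d lean forward with the bar face up.
- **Everything else:** the bins, bottle, carton and wrench look unmoved, judged by eye only.

The wrist force read under 2 N at the end of every move; I have no readings from within the pushes. The arm was clear of everything at hand-in, at about 10 s of the 43 s allowed. No check failed or disagreed.

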